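# Slacken the knurled hand nut of a plaster mould clamp

### The arm

A 6-joint arm with a two-finger parallel gripper is mounted at the origin on the work surface. World frame = base frame: x ahead of the robot, y to its left, z up, the work surface at z = 0. Lengths are in m, angles in rad, forces in N, time in s.
With the tool pointing down it reaches from about 0.35 to 0.85 m from the base axis. Payload 8.1 kg.
Tool frame: the origin (TCP) lies midway between the tips of the shut fingers; the grasp point (between the pads) lies 19 mm behind it; z points along the fingers, y is the direction in which the jaws open and shut (so a half turn about z gives the same grasp; the last joint's range is limited). The gripper opens to 93 mm and grips with 3 to 60 N. Pads are 15 mm wide; open, the fingers measure 128 mm over their backs; the gripper's body (75 mm by 188 mm) begins 65 mm behind the grasp point.
Start: joints at [1.091, 0.13, 1.488, -0, 1.523, -0.085], TCP at [0.231, 0.554, 0.219] pointing down, gripper open.
Joint ranges: [-2.96, 2.96], [-0.89, 2.26], [0.02, 2.5], [-1.34, 4.48], [0, 2.73], [-2.66, 2.66]. Speed limits (rad/s): [2.39, 2.39, 2.79, 3.14, 3.14, 3.14].

### API

Orientations are given as a rotation vector (axis times angle).
In Python, from plant import robot gives the robot as it stands. The module is installed in compiled form; this text tells all that it offers.
- The arm moves only by the shell command python3 -m pendant 'ROWS' [FORCE]. ROWS is JSON, a list of rows, each an object with "translation": the shift along the tool's x, y, z in mm, a list of three; "twist": the turn, a rotation vector about the tool's x, y, z in rad, a list of three; "grip": the opening, from -1 (shut) to 1 (fully open). A call has exactly 10 rows; each row shifts and turns the pose as measured when the row begins, along the tool's axes as they then stand; what a row does not reach is not made up. A row lasts 1/10 s, in which the tool goes at most 50 mm and 8.59 degrees, less where a joint would pass 70% of its speed; a pose out of reach is approached as far as the arm can. A call is refused whole if a number of a shift passes 50 or a number of a turn 0.15, either way. A call with a gripper value outside its range is refused whole. The fingers move at their own pace and stop on an object; FORCE is the grip in N (left out, the last holds). Time passes only in rows, so rows that do not move let the fingers close, or fill a call up. It gives the time, the measured TCP pose, the force and the opening at its end, in the units of the state.
- robot.read_state(): the state, without advancing time (a new reading comes with each control period).
- robot.read_camera(name): name is "side" or "top" or "wrist"; returns (picture, depth): 384x512x3 uint8, red, green, blue; 384x512 float32, m along the optical axis (not along the pixel's ray), 0 where there is no reading.
- robot.camera_info(name): a dict with "vertical_fov" (degrees; the focal length in pixels is half the picture's height over the tangent of half this angle, whatever the lens; pixels are square), "cx", "cy" (the principal point, pixels), "cam_to_world" (4x4, takes a point from camera to world coordinates). Camera axes: x right, y up, looking along -z (the intrinsics and any distortion apply to the point x, -y, -z); pixel columns grow to the right and rows downward; lengths in m; the calibration is good to about 2 mm. A picture is of the moment at which its call begins: read the wrist's pose just before it. camera_info takes no time and is no camera call; for the wrist camera it gives the pose at the moment of the call.
- robot.close_job(): hands the job in, once; it reports no verdict.
The state is a dict: "t": time; "q": joint angles; "dq": joint speeds; "joint_torque": joint torques, N m; "tool_pos": TCP position; "orientation": TCP orientation; "force": force on the tool from outside, world axes, zero at the start; "wrist_torque": the same for the moment, N m; "opening": finger opening in m.
Only numpy, scipy, OpenCV 4.12 (cv2) and the standard library are available. Lean on these libraries where they do the work, as an engineer would, in place of code of your own. Each camera call takes 0.05 s, during which the arm holds its last target. There are 200 camera calls.

### The job

The big knurled nut clamps this plaster mould shut: slacken it with light fingertip pressure, rolling the rim anticlockwise (seen from above) so that its red mark goes past the brass pointer once, and stop with the mark in line with the pointer when it comes there for the second time, without running on well past it. Only touch the nut, never squeeze or lift it, and leave the loose things round about where they are.

Things in the scene. Friction and masses are not known exactly. Their poses are not given: they have to be found in the camera images.
- mould: Fixed white plaster mould, 200 x 260 mm (its x, y; 296 mm over its timber side boards), top 75 mm above the bench; origin under its centre at bench height. A dark timber strongback 300 mm long (x) and 90 mm wide lies across it, top 100 mm above the bench, with a 6 mm high bolt head 135 mm either side of the centre. A 12 mm steel stud stands in the centre, through the nut, up to 154 mm above the bench.
- axis (a point): Fixed point on the nut's vertical axis, 112 mm above the bench: the nut's underside is here at joint value 0 and rises 3 mm a turn on its thread. The nut is a rigid solid aluminium disc, 100 mm in diameter over its fine knurl and 24 mm thick. A sideways push of 4 to 10 N on the rim drives it by friction; over 40 N counts as squeezing.
- pointer (a point): Tip of the flat brass pointer (3 mm thick, 55 mm long) lying on the strongback on the mould's +x side, 60 mm from the nut's axis; the tip points at the nut.
- nut (a joint): Turn of the knurled nut in rad, growing anticlockwise seen from above. At 0, 6.28 and 12.57 the red mark is in line with the pointer. It starts between 2 and 5, the mark already beyond the pointer, so the second meeting is at 12.57; stops at 0 and 15.5. Dry friction about 0.06 N m (1.2 N along the rim); it stays where it is left.
- nut_mark (a point): Outer part of the red stripe on the nut's top face (25 mm above its underside), 45 mm from the axis; it turns with the nut. The 8 mm wide stripe runs from near the hub to the edge and down the rim.
- rosette: Bystander: loose round white plaster ornament, 52 mm wide, 20 mm high, lying on the mould's top face. Origin under its centre.
- wedge: Bystander: loose pale wooden block 70 x 30 x 18 mm lying on the mould's top face. Origin under its centre.
- screwdriver: Bystander: loose red-handled screwdriver, about 200 mm long, lying on the bench along its own x.
- jar: Bystander: loose amber jar, 60 mm in diameter, 85 mm high, standing on the bench. Origin under its centre.

How it is judged:
On the way:
1. the red mark has gone past the pointer once (value of joint nut above 6.6 rad).
At the end, for the whole second after the job is handed in: The nut is at rest with its red mark within 0.35 rad (20 degrees) of the pointer at the second meeting (joint value 12.57), and every loose thing lies within 20 mm of where it began (value of joint nut between 12.216 and 12.916 rad and velocity of joint nut between -0.1 and 0.1 rad/s and distance of each of rosette, wedge, screwdriver, jar from where it was at the start of the episode below 0.02 m); the robot touches nothing.
It fails at once if the nut was run on more than 1 rad past the second meeting (value of joint nut above 13.566 rad).
It fails at once if the nut was squeezed or pushed with more than 40 N (contact force between the fingers and nut above 40 N).
It fails at once if the nut was pulled up off its thread (z of nut_mark in the frame of axis above 0.037 m).
It fails at once if a loose thing was lifted, knocked over or moved more than 20 mm (distance of any of rosette, wedge, screwdriver, jar from where it was at the start of the episode above 0.02 m or angle between any of rosette, wedge, jar's own z axis and vertical above 0.5 rad).
It also fails if it takes over 72 s, if anything falls off the work surface, if the arm or the gripper's body presses on something with over 40 N, if the wrist force passes 120 N, or if a joint passes its speed limit or range.

## Working session

There is one attempt and no reset: what is moved stays moved. The work goes in short steps, Python scripts to look and compute and a shell command to move; the robot and the scene stay as the last step left them, time stands still between calls to the robot, and variables do not carry over. Pictures are saved under pics/ and viewed, about 8 in all and at most 12, crops included, and the job is handed in when it is done.

```bash
mkdir -p pics
cat > h.py <<'E'
import numpy as np, cv2
from plant import robot
from scipy.spatial.transform import Rotation as R
def snap(n,f):
    info=robot.camera_info(n); im,d=robot.read_camera(n)
    cv2.imwrite('pics/'+f+'.png',im[:,:,::-1]); np.savez('pics/'+f+'.npz',im=im,d=d,T=info['cam_to_world'],fov=info['vertical_fov'],cx=info['cx'],cy=info['cy'])
    return info
def world(f):
    z=np.load('pics/'+f+'.npz'); d=z['d']; h,w=d.shape; fl=h/2/np.tan(np.radians(z['fov'])/2)
    u,v=np.meshgrid(np.arange(w),np.arange(h))
    P=np.stack([(u-z['cx'])/fl*d,-(v-z['cy'])/fl*d,-d,np.ones_like(d)],-1)@z['T'].T
    P[d==0]=np.nan
    return P[...,:3],z['im']
E
python3 - <<'E'
from h import *
for n in('top','side'): print({k:v for k,v in snap(n,n+'1').items()})
s=robot.read_state(); print(s)
print(R.from_rotvec(s['orientation']).as_matrix().round(3))
E
```

```text
{'vertical_fov': 50.05363958539492, 'cx': 255.0460054595192, 'cy': 193.85680816849043, 'cam_to_world': array([[ 0.00334851,  0.9928144 , -0.11961752,  0.4378741 ],
       [-0.99888112,  0.00896357,  0.04643459,  0.06383151],
       [ 0.04717313,  0.1193282 ,  0.99173357,  0.85145716],
       [ 0.        ,  0.        ,  0.        ,  1.        ]])}
{'vertical_fov': 54.89192647005688, 'cx': 253.15064691453597, 'cy': 194.8323979075246, 'cam_to_world': array([[-0.98249839,  0.1082086 , -0.15161735,  0.40920496],
       [-0.18601394, -0.61272082,  0.76809636,  0.59511476],
       [-0.00978447,  0.78285637,  0.62212552,  0.53889479],
       [ 0.        ,  0.        ,  0.        ,  1.        ]])}
{'t': 0.1, 'q': array([ 1.09063058e+00,  1.31060526e-01,  1.48915063e+00, -9.13342050e-06,
        1.52297220e+00, -8.53988806e-02]), 'dq': array([-0.00038893, -0.00262897, -0.00251516,  0.00187707,  0.00051844,
       -0.00120488]), 'joint_torque': array([ 1.69766041e-03, -5.61340284e+01, -4.93094623e+01,  7.70320930e-02,
        2.90682324e-02, -8.80335932e-06]), 'tool_pos': array([0.23050939, 0.55342083, 0.21771818]), 'orientation': array([-6.15993463e-01, -3.08016511e+00,  2.40308911e-03]), 'force': array([-0.30642817, -0.05889643, -1.47232863]), 'wrist_torque': array([-0.00244595,  0.0313307 , -0.0095388 ]), 'opening': 0.09306712171905247}
[[-0.923  0.385 -0.001]
 [ 0.385  0.923 -0.001]
 [ 0.    -0.002 -1.   ]]
```

View pics/top1.png

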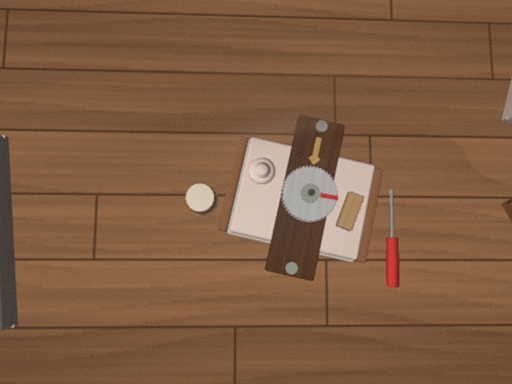

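View pics/side1.png

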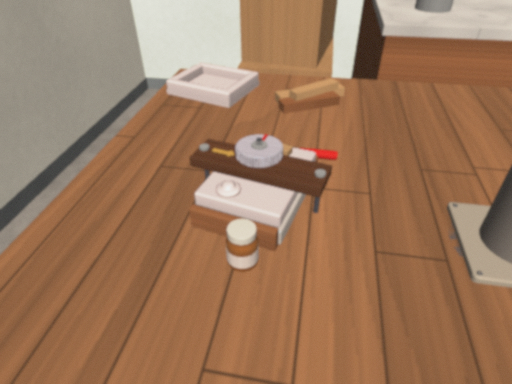

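The top view shows the nut at about (309,193). Its red mark points right to (338,198), and the pointer tip is at about (314,163). The jar is at (200,198), the rosette at (262,170), the wedge at (350,211) and the screwdriver at (392,240). I'll measure these next.

```bash
cat > meas.py <<'E'
from h import *
def meas(f):
    P,im=world(f); z=P[...,2]
    ok=(z>.128)&(z<.148)&(np.abs(P[...,0]-.45)<.15)&(np.abs(P[...,1]+.02)<.15)
    hsv=cv2.cvtColor(im,cv2.COLOR_RGB2HSV)
    pts=P[ok][:,:2].astype(np.float32); c,r=cv2.minEnclosingCircle(pts)
    red=ok&(hsv[...,1]>150)&((hsv[...,0]<8)|(hsv[...,0]>172))
    yel=(z>.095)&(z<.112)&(hsv[...,0]>14)&(hsv[...,0]<28)&(hsv[...,1]>120)&(im[...,0]>150)
    m=np.nanmedian(P[red][:,:2],0) if red.any() else None
    p=P[yel]; return dict(n=len(pts),c=np.array(c),r=r,mean=pts.mean(0),ztop=np.median(z[ok]),mark=m,nred=red.sum(),pnt=p.mean(0) if len(p) else None,npnt=len(p),pp=p)
if __name__=='__main__':
    import sys
    m=meas(sys.argv[1]); pp=m.pop('pp'); print(m)
    c=m['c']
    a=np.arctan2(*(m['mark']-c)[::-1]); print('mark ang',a)
    if m['npnt']:
        b=np.arctan2(*(m['pnt'][:2]-c)[::-1]); print('pointer ang',b,'nut mod 2pi',(a-b)%(2*np.pi), 'min tip dist',np.linalg.norm(pp[:,:2]-c,axis=1).min())
E
python3 meas.py top1
```

```text
{'n': 2369, 'c': array([ 0.5269224, -0.06677  ]), 'r': 0.05030479282140732, 'mean': array([ 0.5262286 , -0.06566202], dtype=float32), 'ztop': np.float64(0.1388097010992848), 'mark': array([ 0.52097939, -0.09973513]), 'nred': np.int64(56), 'pnt': array([ 0.60950152, -0.08413634,  0.10335767]), 'npnt': 152}
mark ang -1.7491622338073503
pointer ang -0.20727895665586235 nut mod 2pi 4.741302030028098 min tip dist 0.06114690603185632
```

```bash
python3 -m pendant '[{"translation":[-30,-32,0],"twist":[0,0,0],"grip":-1},{"translation":[-30,-32,0],"twist":[0,0,0],"grip":-1},{"translation":[-30,-32,0],"twist":[0,0,0],"grip":-1},{"translation":[-30,-32,0],"twist":[0,0,0],"grip":-1},{"translation":[-30,-32,0],"twist":[0,0,0],"grip":-1},{"translation":[-30,-32,0],"twist":[0,0,0],"grip":-1},{"translation":[-30,-32,0],"twist":[0,0,0],"grip":-1},{"translation":[-30,-32,0],"twist":[0,0,0],"grip":-1},{"translation":[-30,-32,0],"twist":[0,0,0],"grip":-1},{"translation":[-30,-32,0],"twist":[0,0,0],"grip":-1}]' 5
cat > w.py <<'E'
from h import *
import sys
C=np.array([.5265,-.0662])
s=robot.read_state(); M=R.from_rotvec(s['orientation']).as_matrix()
d=s['tool_pos'][:2]-C; psi=np.arctan2(M[1,1],M[0,1])
print('t %.2f'%s['t'],'pos',s['tool_pos'].round(4),'psi %.3f phi %.3f rho %.1f'%(psi,np.arctan2(d[1],d[0]),1e3*np.hypot(*d)),'tilt',M[2].round(3),'q1,q6',s['q'][[0,5]].round(2),'F tool',(M.T@s['force']).round(2),'open %.3f'%s['opening'])
if len(sys.argv)>2: # goal phi, rho, z
    p,r,z=map(float,sys.argv[1:]); g=np.r_[C+r/1e3*np.array([np.cos(p),np.sin(p)]),z]
    print('move in tool mm',(1e3*M.T@(g-s['tool_pos'])).round(1),'twist',M.T@np.array([0,0,1])*((p-psi)))
E
python3 w.py -2.0 85 0.2
```

```text
t: 1.1
tool_pos: [0.3848, 0.1306, 0.2124]
orientation: [-0.6, -3.079, 0.013]
force: [0.8, 0.0, -0.3]
opening: 0.0176
t 1.10 pos [0.3848 0.1306 0.2124] psi 1.186 phi 2.195 rho 242.5 tilt [ 0.003 -0.009 -1.   ] q1,q6 [ 0.21 -0.98] F tool [-0.71  0.31  0.31] open 0.018
move in tool mm [-201.5 -214.    13.7] twist [-0.00992581  0.02943251  3.1858506 ]
```

```bash
python3 -m pendant '[{"translation":[-30,-32,0],"twist":[0,0,0],"grip":-1},{"translation":[-30,-32,0],"twist":[0,0,0],"grip":-1},{"translation":[-30,-32,0],"twist":[0,0,0],"grip":-1},{"translation":[-30,-32,0],"twist":[0,0,0],"grip":-1},{"translation":[-30,-32,0],"twist":[0,0,0],"grip":-1},{"translation":[-30,-32,0],"twist":[0,0,0],"grip":-1},{"translation":[-22,-22,0],"twist":[0,0,0],"grip":-1},{"translation":[0,0,0],"twist":[0,0,0.15],"grip":-1},{"translation":[0,0,0],"twist":[0,0,0.15],"grip":-1},{"translation":[0,0,0],"twist":[0,0,0.15],"grip":-1}]'
python3 -m pendant '[{"translation":[0,0,0],"twist":[0,0,0.15],"grip":-1},{"translation":[0,0,0],"twist":[0,0,0.15],"grip":-1},{"translation":[0,0,0],"twist":[0,0,0.15],"grip":-1},{"translation":[0,0,0],"twist":[0,0,0.15],"grip":-1},{"translation":[0,0,0],"twist":[0,0,0.15],"grip":-1},{"translation":[0,0,0],"twist":[0,0,0.15],"grip":-1},{"translation":[0,0,0],"twist":[0,0,0.15],"grip":-1},{"translation":[0,0,0],"twist":[0,0,0.15],"grip":-1},{"translation":[0,0,0],"twist":[0,0,0.15],"grip":-1},{"translation":[0,0,0],"twist":[0,0,0.15],"grip":-1}]'
python3 -m pendant '[{"translation":[0,0,0],"twist":[0,0,0.15],"grip":-1},{"translation":[0,0,0],"twist":[0,0,0.15],"grip":-1},{"translation":[0,0,0],"twist":[0,0,0.15],"grip":-1},{"translation":[0,0,0],"twist":[0,0,0.15],"grip":-1},{"translation":[0,0,0],"twist":[0,0,0.15],"grip":-1},{"translation":[0,0,0],"twist":[0,0,0.15],"grip":-1},{"translation":[0,0,0],"twist":[0,0,0.15],"grip":-1},{"translation":[0,0,0],"twist":[0,0,0.15],"grip":-1},{"translation":[0,0,0],"twist":[0,0,0.15],"grip":-1},{"translation":[0,0,0],"twist":[0,0,0],"grip":-1}]'
python3 w.py -2.0 85 0.2
```

```text
t: 2.1
tool_pos: [0.4919, -0.1629, 0.2097]
orientation: [-1.282, -2.86, 0.015]
force: [-0.4, 1.2, 0.2]
opening: 0.0003
t: 3.1
tool_pos: [0.4885, -0.1621, 0.204]
orientation: [-2.888, -1.221, 0.03]
force: [-0.7, -0.2, 0.6]
opening: 0.0006
t: 4.1
tool_pos: [0.4852, -0.1607, 0.1988]
orientation: [3.016, -0.856, -0.043]
force: [-0.1, 0.7, -1.0]
opening: 0.0008
t 4.10 pos [ 0.4852 -0.1607  0.1988] psi -2.124 phi -1.983 rho 103.1 tilt [-0.025  0.013 -1.   ] q1,q6 [-0.41  1.71] F tool [-0.44 -0.6   0.98] open 0.001
move in tool mm [ -4.  -17.7  -1.3] twist [-0.00307627  0.00165307 -0.12358204]
```

```bash
python3 -m pendant '[{"translation":[-1,-2,18],"twist":[0.007,0.012,-0.03],"grip":-1},{"translation":[-1,-2,18],"twist":[0.006,0.013,-0.03],"grip":-1},{"translation":[-1,-2,18],"twist":[0,0,-0.03],"grip":-1},{"translation":[-1,-2,14],"twist":[0,0,-0.03],"grip":-1},{"translation":[0,-3,5],"twist":[0,0,0],"grip":-1},{"translation":[0,-3,0],"twist":[0,0,0],"grip":-1},{"translation":[0,-3,-0.5],"twist":[0,0,0],"grip":-1},{"translation":[0,-3,-0.5],"twist":[0,0,0],"grip":-1},{"translation":[0,0,-0.5],"twist":[0,0,0],"grip":-1},{"translation":[0,0,-0.5],"twist":[0,0,0],"grip":-1}]'
python3 w.py -2.0 70 0.122
```

```text
t: 5.1
tool_pos: [0.4909, -0.1397, 0.1274]
orientation: [-3.078, 0.626, -0.005]
force: [0.7, -0.3, 0.4]
opening: 0.0005
t 5.10 pos [ 0.4909 -0.1397  0.1274] psi -1.972 phi -2.022 rho 81.7 tilt [ 0.003 -0.001 -1.   ] q1,q6 [-0.38  1.59] F tool [ 0.73  0.01 -0.41] open 0.001
move in tool mm [  2.1 -11.6   5.5] twist [-8.60051594e-05  2.54531818e-05  2.79988146e-02]
```

Next I'll come in gently and probe for contact.

```bash
python3 -m pendant '[{"translation":[0.5,-3,2],"twist":[0,0,0],"grip":-1},{"translation":[0.5,-3,2],"twist":[0,0,0],"grip":-1},{"translation":[0.5,-3,1],"twist":[0,0,0],"grip":-1},{"translation":[0.5,-2,0],"twist":[0,0,0],"grip":-1},{"translation":[0,-1.5,0],"twist":[0,0,0],"grip":-1},{"translation":[0,-1.5,-0.5],"twist":[0,0,0],"grip":-1},{"translation":[0,-1.5,-0.5],"twist":[0,0,0],"grip":-1},{"translation":[0,-1.5,-0.5],"twist":[0,0,0],"grip":-1},{"translation":[0,-1.5,-0.5],"twist":[0,0,0],"grip":-1},{"translation":[0,-1.5,-0.5],"twist":[0,0,0],"grip":-1}]'
python3 w.py -2.0 70 0.122
```

```text
t: 6.1
tool_pos: [0.4999, -0.1249, 0.1247]
orientation: [3.071, -0.626, 0.003]
force: [-2.2, -8.3, -3.5]
opening: 0.0008
t 6.10 pos [ 0.4999 -0.1249  0.1247] psi -1.973 phi -1.997 rho 64.4 tilt [ 0.003  0.007 -1.   ] q1,q6 [-0.34  1.64] F tool [1.2  8.43 3.58] open 0.001
move in tool mm [-0.4  5.6  2.7] twist [-8.72776312e-05 -1.82500110e-04  2.67124373e-02]
```

```bash
python3 -m pendant '[{"translation":[6.4,-1.5,-0.4],"twist":[0,0,-0.1],"grip":-1},{"translation":[6.4,-1.5,-0.4],"twist":[0,0,-0.1],"grip":-1},{"translation":[6.4,-1.5,-0.4],"twist":[0,0,-0.1],"grip":-1},{"translation":[6.4,-1.5,-0.4],"twist":[0,0,-0.1],"grip":-1},{"translation":[6.4,-1.5,-0.4],"twist":[0,0,-0.1],"grip":-1},{"translation":[6.4,-1.5,-0.4],"twist":[0,0,-0.1],"grip":-1},{"translation":[6.4,-1.5,-0.4],"twist":[0,0,-0.1],"grip":-1},{"translation":[6.4,-1.5,-0.4],"twist":[0,0,-0.1],"grip":-1},{"translation":[6.4,-1.5,-0.4],"twist":[0,0,-0.1],"grip":-1},{"translation":[6.4,-1.5,-0.4],"twist":[0,0,-0.1],"grip":-1}]'
python3 w.py
python3 - <<'E'
from h import *
snap('top','top2'); snap('wrist','wr2')
import os; os.system('python3 meas.py top2')
E
```

```text
t: 7.1
tool_pos: [0.5586, -0.1224, 0.1257]
orientation: [2.961, 0.961, -0.024]
force: [3.7, -7.3, -5.5]
opening: 0.0002
t 7.10 pos [ 0.5586 -0.1224  0.1257] psi -0.943 phi -1.051 rho 64.7 tilt [-0.024  0.023 -0.999] q1,q6 [-0.28  0.67] F tool [-1.14  7.91  5.72] open 0.000
{'n': 1212, 'c': array([ 0.52719587, -0.06649454]), 'r': 0.050062812864780426, 'mean': array([ 0.52235657, -0.05140379], dtype=float32), 'ztop': np.float64(0.1390160404867687), 'mark': array([ 0.55120065, -0.09284524]), 'nred': np.int64(34), 'pnt': array([ 0.60976645, -0.08425007,  0.10373032]), 'npnt': 149}
mark ang -0.8319515987712376
pointer ang -0.21180923892717002 nut mod 2pi 5.663042947335518 min tip dist 0.06126554629745477
```

View pics/top2.png

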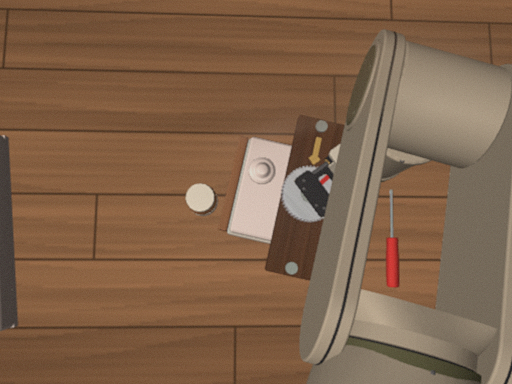

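View pics/wr2.png

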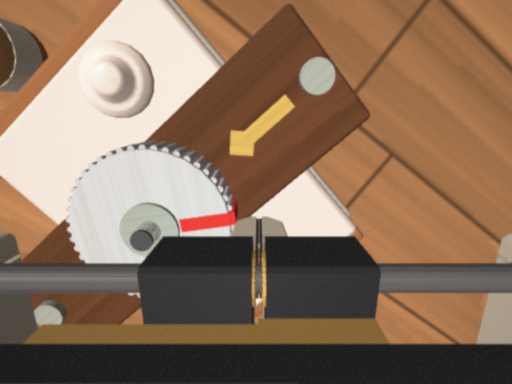

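The top view has the arm over the right part of the mould, and the wrist view shows the red mark at (208,222). The nut followed the finger with no slip: 0.92 rad against 0.95 rad of arc. I'll carry on, correcting tilt and lead slightly.

```bash
python3 -m pendant '[{"translation":[6.6,-1.4,0],"twist":[0.004,0.005,-0.093],"grip":-1},{"translation":[6.6,-1.4,0],"twist":[0.004,0.005,-0.093],"grip":-1},{"translation":[6.6,-1.4,0],"twist":[0.004,0.005,-0.093],"grip":-1},{"translation":[6.6,-1.4,0],"twist":[0.004,0.005,-0.093],"grip":-1},{"translation":[6.6,-1.4,0],"twist":[0.004,0.005,-0.093],"grip":-1},{"translation":[6.6,-1.4,0],"twist":[0.004,0.005,-0.093],"grip":-1},{"translation":[6.6,-1.4,0],"twist":[0.004,0.005,-0.093],"grip":-1},{"translation":[6.6,-1.4,0],"twist":[0.004,0.005,-0.093],"grip":-1},{"translation":[6.6,-1.4,0],"twist":[0.004,0.005,-0.093],"grip":-1},{"translation":[6.6,-1.4,0],"twist":[0.004,0.005,-0.093],"grip":-1}]'
python3 w.py
```

```text
t: 8.2
tool_pos: [0.5908, -0.0691, 0.1266]
orientation: [-2.199, -2.237, -0.023]
force: [5.9, -0.7, -5.1]
opening: 0.0008
t 8.20 pos [ 0.5908 -0.0691  0.1266] psi 0.017 phi -0.045 rho 64.3 tilt [ 0.013  0.007 -1.   ] q1,q6 [-0.21 -0.23] F tool [-0.9   5.84  5.16] open 0.001
```

```bash
python3 -m pendant '[{"translation":[6.6,-1.5,0.4],"twist":[0.003,0.001,-0.095],"grip":-1},{"translation":[6.6,-1.5,0.4],"twist":[0.003,0.001,-0.095],"grip":-1},{"translation":[6.6,-1.5,0.4],"twist":[0.003,0.001,-0.095],"grip":-1},{"translation":[6.6,-1.5,0.4],"twist":[0.003,0.001,-0.095],"grip":-1},{"translation":[6.6,-1.5,0.4],"twist":[0.003,0.001,-0.095],"grip":-1},{"translation":[6.6,-1.5,0.4],"twist":[0.003,0.001,-0.095],"grip":-1},{"translation":[6.6,-1.5,0.4],"twist":[0.003,0.001,-0.095],"grip":-1},{"translation":[6.6,-1.5,0.4],"twist":[0.003,0.001,-0.095],"grip":-1},{"translation":[6.6,-1.5,0.4],"twist":[0.003,0.001,-0.095],"grip":-1},{"translation":[6.6,-1.5,0.4],"twist":[0.003,0.001,-0.095],"grip":-1}]'
python3 w.py
```

```text
t: 9.2
tool_pos: [0.5625, -0.0125, 0.1267]
orientation: [0.87, 3.015, 0.022]
force: [2.8, 5.5, -1.3]
opening: 0.0007
t 9.20 pos [ 0.5625 -0.0125  0.1267] psi 1.009 phi 0.980 rho 64.6 tilt [ 0.001  0.015 -1.   ] q1,q6 [-0.12 -1.13] F tool [0.57 6.07 1.44] open 0.001
```

```bash
python3 -m pendant '[{"translation":[6.6,-1.5,0.3],"twist":[0.004,0,-0.097],"grip":-1},{"translation":[6.6,-1.5,0.3],"twist":[0.004,0,-0.097],"grip":-1},{"translation":[6.6,-1.5,0.3],"twist":[0.004,0,-0.097],"grip":-1},{"translation":[6.6,-1.5,0.3],"twist":[0.004,0,-0.097],"grip":-1},{"translation":[6.6,-1.5,0.3],"twist":[0.004,0,-0.097],"grip":-1},{"translation":[6.6,-1.5,0.3],"twist":[0.004,0,-0.097],"grip":-1},{"translation":[6.6,-1.5,0.3],"twist":[0.004,0,-0.097],"grip":-1},{"translation":[6.6,-1.5,0.3],"twist":[0.004,0,-0.097],"grip":-1},{"translation":[6.6,-1.5,0.3],"twist":[0.004,0,-0.097],"grip":-1},{"translation":[6.6,-1.5,0.3],"twist":[0.004,0,-0.097],"grip":-1}]'
python3 w.py
```

```text
t: 10.2
tool_pos: [0.5007, -0.007, 0.1262]
orientation: [-0.705, 3.047, -0.017]
force: [-1.6, 6.1, 2.9]
opening: 0.0003
t 10.20 pos [ 0.5007 -0.007   0.1262] psi 2.025 phi 1.983 rho 64.6 tilt [-0.012 -0.014 -1.   ] q1,q6 [-0.11 -2.14] F tool [-1.25  6.1  -3.02] open 0.000
```

```bash
python3 -m pendant '[{"translation":[0,10,0],"twist":[0,0,0],"grip":-1},{"translation":[0,10,0],"twist":[0,0,0],"grip":-1},{"translation":[0,10,-10],"twist":[0,0,0],"grip":-1},{"translation":[0,0,-20],"twist":[0,0,0],"grip":-1},{"translation":[0,0,-20],"twist":[0,0,0],"grip":-1},{"translation":[0,0,-20],"twist":[0,0,0],"grip":-1},{"translation":[0,0,-10],"twist":[0,0,0.15],"grip":-1},{"translation":[0,0,0],"twist":[0,0,0.15],"grip":-1},{"translation":[0,0,0],"twist":[0,0,0.15],"grip":-1},{"translation":[0,0,0],"twist":[0,0,0.15],"grip":-1}]'
python3 w.py -1.95 85 0.2
python3 - <<'E'
from h import *
snap('top','top3')
import os; os.system('python3 meas.py top3')
E
```

```text
t: 11.2
tool_pos: [0.4844, 0.0284, 0.2153]
orientation: [0.249, 3.11, -0.009]
force: [0.1, 0.9, -0.4]
opening: 0.0004
t 11.20 pos [0.4844 0.0284 0.2153] psi 1.411 phi 1.989 rho 103.5 tilt [-0.022 -0.004 -1.   ] q1,q6 [-0.04 -1.45] F tool [-0.    0.86  0.36] open 0.000
move in tool mm [ -37.8 -169.6   16.8] twist [0.07230926 0.01343985 3.36003016]
{'n': 0, 'c': array([0., 0.]), 'r': 0.0, 'mean': array([nan, nan], dtype=float32), 'ztop': np.float64(nan), 'mark': None, 'nred': np.int64(0), 'pnt': None, 'npnt': 0}meas.py:10: RuntimeWarning: Mean of empty slice.
  p=P[yel]; return dict(n=len(pts),c=np.array(c),r=r,mean=pts.mean(0),ztop=np.median(z[ok]),mark=m,nred=red.sum(),pnt=p.mean(0) if len(p) else None,npnt=len(p),pp=p)
  ret = um.true_divide(
  return _methods._mean(a, axis=axis, dtype=dtype,
  ret = ret.dtype.type(ret / rcount)
Traceback (most recent call last):
  File "meas.py", line 15, in <module>
    a=np.arctan2(*(m['mark']-c)[::-1]); print('mark ang',a)
                   ~~~~~~~~~^~
TypeError: unsupported operand type(s) for -: 'NoneType' and 'float'
```

```bash
python3 -m pendant '[{"translation":[-9,-42,0],"twist":[0,0.005,0],"grip":-1},{"translation":[-9,-42,0],"twist":[0,0.005,0],"grip":-1},{"translation":[-9,-42,0],"twist":[0,0.005,0],"grip":-1},{"translation":[-9,-42,0],"twist":[0,0.005,0],"grip":-1},{"translation":[-4,-15,0],"twist":[0,0.005,0],"grip":-1},{"translation":[0,0,0],"twist":[0,0,0.15],"grip":-1},{"translation":[0,0,0],"twist":[0,0,0.15],"grip":-1},{"translation":[0,0,0],"twist":[0,0,0.15],"grip":-1},{"translation":[0,0,0],"twist":[0,0,0.15],"grip":-1},{"translation":[0,0,0],"twist":[0,0,0.15],"grip":-1}]'
python3 -m pendant '[{"translation":[0,0,0],"twist":[0,0,0.15],"grip":-1},{"translation":[0,0,0],"twist":[0,0,0.15],"grip":-1},{"translation":[0,0,0],"twist":[0,0,0.15],"grip":-1},{"translation":[0,0,0],"twist":[0,0,0.15],"grip":-1},{"translation":[0,0,0],"twist":[0,0,0.15],"grip":-1},{"translation":[0,0,0],"twist":[0,0,0.15],"grip":-1},{"translation":[0,0,0],"twist":[0,0,0.15],"grip":-1},{"translation":[0,0,0],"twist":[0,0,0.15],"grip":-1},{"translation":[0,0,0],"twist":[0,0,0.15],"grip":-1},{"translation":[0,0,0],"twist":[0,0,0.15],"grip":-1}]'
python3 -m pendant '[{"translation":[0,0,0],"twist":[0,0,0.15],"grip":-1},{"translation":[0,0,0],"twist":[0,0,0.15],"grip":-1},{"translation":[0,0,0],"twist":[0,0,0.15],"grip":-1},{"translation":[0,0,0],"twist":[0,0,0.15],"grip":-1},{"translation":[0,0,0],"twist":[0,0,0.15],"grip":-1},{"translation":[0,0,0],"twist":[0,0,0.15],"grip":-1},{"translation":[0,0,0],"twist":[0,0,0.15],"grip":-1},{"translation":[0,0,-0.5],"twist":[0,0,0],"grip":-1},{"translation":[0,0,-0.5],"twist":[0,0,0],"grip":-1},{"translation":[0,0,-0.5],"twist":[0,0,0],"grip":-1}]'
python3 w.py -1.95 85 0.125
python3 - <<'E'
from h import *
snap('top','top4'); snap('wrist','wr4')
import os; os.system('python3 meas.py top4 2>&1|tail -5')
E
```

```text
t: 12.25
tool_pos: [0.4953, -0.1601, 0.2229]
orientation: [1.375, 2.823, -0.006]
force: [0.8, -1.0, 0.5]
opening: 0.0005
t: 13.25
tool_pos: [0.4968, -0.154, 0.2287]
orientation: [2.926, 1.127, -0.0]
force: [-0.7, 0.5, 0.3]
opening: 0.0006
t: 14.25
tool_pos: [0.4981, -0.1484, 0.2355]
orientation: [3.098, -0.477, 0.009]
force: [-0.0, -0.7, -0.5]
opening: 0.0
t 14.25 pos [ 0.4981 -0.1484  0.2355] psi -1.876 phi -1.903 rho 87.0 tilt [ 0.007  0.006 -1.   ] q1,q6 [-0.38  1.49] F tool [0.17 0.64 0.52] open 0.000
move in tool mm [ -4.7  -2.8 110.5] twist [-0.0004955  -0.00043563  0.07392579]
{'n': 2197, 'c': array([ 0.52712375, -0.06604656]), 'r': 0.05022052302956581, 'mean': array([ 0.52613616, -0.06172062], dtype=float32), 'ztop': np.float64(0.1407147337019039), 'mark': array([ 0.50480848, -0.03745779]), 'nred': np.int64(64), 'pnt': array([ 0.60983811, -0.08428597,  0.10333268]), 'npnt': 155}
mark ang 2.233571072297685
pointer ang -0.21703752907915091 nut mod 2pi 2.4506086013768362 min tip dist 0.06162247685812372
```

View pics/wr4.png

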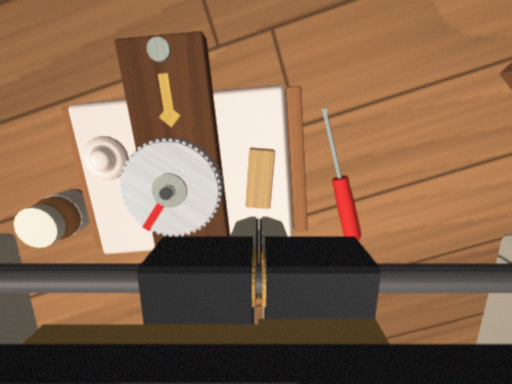

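The wrist view shows the mark at (152,216) and everything else untouched, with the wedge at (260,178). The nut is at 8.73 rad, so 3.83 rad remain. I'll go down for the second sweep.

```bash
python3 -m pendant '[{"translation":[0,0,24],"twist":[0,0,0],"grip":-1},{"translation":[0,0,24],"twist":[0,0,0],"grip":-1},{"translation":[0,0,24],"twist":[0,0,0],"grip":-1},{"translation":[0,0,24],"twist":[0,0,0],"grip":-1},{"translation":[0,0,8],"twist":[0,0,0],"grip":-1},{"translation":[0,-4,2],"twist":[0,0,0],"grip":-1},{"translation":[0,-4,0],"twist":[0,0,0],"grip":-1},{"translation":[0,-4,0],"twist":[0,0,0],"grip":-1},{"translation":[0,-2,0],"twist":[0,0,0],"grip":-1},{"translation":[0,-1,0],"twist":[0,0,0],"grip":-1}]'
python3 w.py -1.9 66 0.125
```

```text
t: 15.35
tool_pos: [0.5069, -0.135, 0.132]
orientation: [3.098, -0.462, 0.023]
force: [-0.3, 0.3, -0.6]
opening: 0.0005
t 15.35 pos [ 0.5069 -0.135   0.132 ] psi -1.867 phi -1.848 rho 71.6 tilt [ 0.016  0.007 -1.   ] q1,q6 [-0.35  1.51] F tool [-0.38 -0.2   0.59] open 0.000
move in tool mm [-3.7 -5.6  6.9] twist [-0.00052087 -0.00021994  0.03336654]
```

```bash
python3 -m pendant '[{"translation":[-1.5,-1,3],"twist":[0.003,-0.006,0],"grip":-1},{"translation":[-1.5,-1,3],"twist":[0.003,-0.006,0],"grip":-1},{"translation":[0,-1,1],"twist":[0,0,0],"grip":-1},{"translation":[0,-1.5,0],"twist":[0,0,0],"grip":-1},{"translation":[0,-1.5,0],"twist":[0,0,0],"grip":-1},{"translation":[0,-1.5,0],"twist":[0,0,0],"grip":-1},{"translation":[0,-1.5,0],"twist":[0,0,0],"grip":-1},{"translation":[0,-1.5,0],"twist":[0,0,0],"grip":-1},{"translation":[0,-1.5,0],"twist":[0,0,0],"grip":-1},{"translation":[0,-1.5,0],"twist":[0,0,0],"grip":-1}]'
python3 w.py -1.9 66 0.125
```

```text
t: 16.35
tool_pos: [0.5067, -0.1277, 0.1261]
orientation: [3.093, -0.464, 0.003]
force: [-2.9, -7.3, -0.3]
opening: 0.0003
t 16.35 pos [ 0.5067 -0.1277  0.1261] psi -1.869 phi -1.883 rho 64.6 tilt [ 0.004  0.013 -1.   ] q1,q6 [-0.34  1.54] F tool [-0.61  7.84  0.36] open 0.000
move in tool mm [-1.2  1.3  1.1] twist [-0.0001298  -0.00040697  0.03110717]
```

```bash
python3 -m pendant '[{"translation":[6.6,-1.5,0],"twist":[0.004,0.003,-0.096],"grip":-1},{"translation":[6.6,-1.5,0],"twist":[0.004,0.003,-0.096],"grip":-1},{"translation":[6.6,-1.5,0],"twist":[0.004,0.003,-0.096],"grip":-1},{"translation":[6.6,-1.5,0],"twist":[0.004,0.003,-0.096],"grip":-1},{"translation":[6.6,-1.5,0],"twist":[0.004,0.003,-0.096],"grip":-1},{"translation":[6.6,-1.5,0],"twist":[0.004,0.003,-0.096],"grip":-1},{"translation":[6.6,-1.5,0],"twist":[0.004,0.003,-0.096],"grip":-1},{"translation":[6.6,-1.5,0],"twist":[0.004,0.003,-0.096],"grip":-1},{"translation":[6.6,-1.5,0],"twist":[0.004,0.003,-0.096],"grip":-1},{"translation":[6.6,-1.5,0],"twist":[0.004,0.003,-0.096],"grip":-1}]'
python3 w.py
```

```text
t: 17.35
tool_pos: [0.5679, -0.1156, 0.1268]
orientation: [-2.951, -1.066, -0.036]
force: [2.3, -4.9, -2.1]
opening: 0.0003
t 17.35 pos [ 0.5679 -0.1156  0.1268] psi -0.877 phi -0.873 rho 64.5 tilt [ 0.023  0.004 -1.   ] q1,q6 [-0.3   0.57] F tool [-1.4   5.21  2.08] open 0.000
```

```bash
python3 -m pendant '[{"translation":[6.5,-1.6,0.3],"twist":[0.003,0,-0.098],"grip":-1},{"translation":[6.5,-1.6,0.3],"twist":[0.003,0,-0.098],"grip":-1},{"translation":[6.5,-1.6,0.3],"twist":[0.003,0,-0.098],"grip":-1},{"translation":[6.5,-1.6,0.3],"twist":[0.003,0,-0.098],"grip":-1},{"translation":[6.5,-1.6,0.3],"twist":[0.003,0,-0.098],"grip":-1},{"translation":[6.5,-1.6,0.3],"twist":[0.003,0,-0.098],"grip":-1},{"translation":[6.5,-1.6,0.3],"twist":[0.003,0,-0.098],"grip":-1},{"translation":[6.5,-1.6,0.3],"twist":[0.003,0,-0.098],"grip":-1},{"translation":[6.5,-1.6,0.3],"twist":[0.003,0,-0.098],"grip":-1},{"translation":[6.5,-1.6,0.3],"twist":[0.003,0,-0.098],"grip":-1}]'
python3 w.py
```

```text
t: 18.35
tool_pos: [0.5905, -0.0574, 0.1275]
orientation: [2.056, 2.369, 0.027]
force: [4.9, -0.2, -3.2]
opening: 0.0003
t 18.35 pos [ 0.5905 -0.0574  0.1275] psi 0.141 phi 0.136 rho 64.6 tilt [ 0.008  0.016 -1.   ] q1,q6 [-0.19 -0.34] F tool [-0.87  4.8   3.31] open 0.000
```

```bash
python3 -m pendant '[{"translation":[6.5,-1.6,0.4],"twist":[0.005,0,-0.098],"grip":-1},{"translation":[6.5,-1.6,0.4],"twist":[0.005,0,-0.098],"grip":-1},{"translation":[6.5,-1.6,0.4],"twist":[0.005,0,-0.098],"grip":-1},{"translation":[6.5,-1.6,0.4],"twist":[0.005,0,-0.098],"grip":-1},{"translation":[6.5,-1.6,0.4],"twist":[0.005,0,-0.098],"grip":-1},{"translation":[6.5,-1.6,0.4],"twist":[0.005,0,-0.098],"grip":-1},{"translation":[6.5,-1.6,0.4],"twist":[0.005,0,-0.098],"grip":-1},{"translation":[6.5,-1.6,0.4],"twist":[0.005,0,-0.098],"grip":-1},{"translation":[6.5,-1.6,0.4],"twist":[0.005,0,-0.098],"grip":-1},{"translation":[6.5,-1.6,0.4],"twist":[0.005,0,-0.098],"grip":-1}]'
python3 w.py
python3 - <<'E'
from h import *
snap('top','top5'); snap('wrist','wr5')
E
```

```text
t: 19.35
tool_pos: [0.5529, -0.0074, 0.1272]
orientation: [0.632, 3.073, -0.021]
force: [2.5, 4.1, -0.9]
opening: 0.0003
t 19.35 pos [ 0.5529 -0.0074  0.1272] psi 1.165 phi 1.148 rho 64.4 tilt [-0.007 -0.012 -1.   ] q1,q6 [-0.1  -1.26] F tool [-0.71  4.75  0.89] open 0.000
```

View pics/wr5.png

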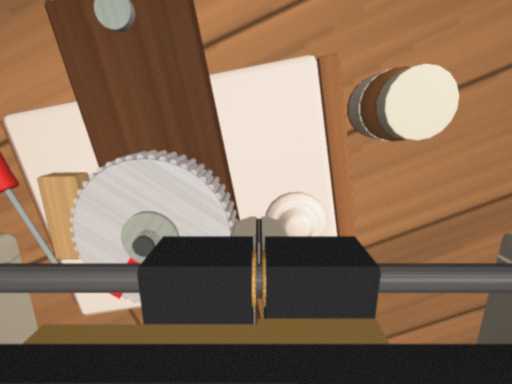

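The wrist view shows the mark partly behind the finger bar, around (130,265) and (120,293). I'll work out the nut angle from it.

Run:
```python
from h import *
for f in('wr4','wr5','wr2'):
    P,im=world(f); hsv=cv2.cvtColor(im,cv2.COLOR_RGB2HSV); z=P[...,2]
    red=(hsv[...,1]>150)&((hsv[...,0]<8)|(hsv[...,0]>172))&(z>.12)&(z<.16)
    d=P[red][:,:2]-[.5267,-.0662]; k=np.hypot(*d.T)>.015; d=d[k]
    print(f,k.sum(),(np.median(np.arctan2(d[:,1],d[:,0]))+.212)%(2*np.pi),d.mean(0))
```

```text
wr4 190 2.421965741696987 [-0.01958078  0.02626548]
wr5 57 5.505751537902929 [ 0.02000001 -0.0302145 ]
wr2 689 5.722196536894512 [ 0.02622078 -0.02556824]
```

```bash
python3 -m pendant '[{"translation":[6.5,-1.6,0.4],"twist":[0,0,-0.098],"grip":-1},{"translation":[6.5,-1.6,0.4],"twist":[0,0,-0.098],"grip":-1},{"translation":[6.5,-1.6,0.4],"twist":[0,0,-0.098],"grip":-1},{"translation":[6.5,-1.6,0.4],"twist":[0,0,-0.098],"grip":-1},{"translation":[6.5,-1.6,0.4],"twist":[0,0,-0.098],"grip":-1},{"translation":[6.5,-1.6,0.4],"twist":[0,0,-0.098],"grip":-1},{"translation":[6.5,-1.6,0.4],"twist":[0,0,-0.098],"grip":-1},{"translation":[4,-1.5,0],"twist":[0,0,-0.06],"grip":-1},{"translation":[0,-1,0],"twist":[0,0,0],"grip":-1},{"translation":[0,0,0],"twist":[0,0,0],"grip":-1}]'
python3 w.py
```

```text
t: 20.45
tool_pos: [0.5064, -0.0043, 0.1276]
orientation: [-0.533, 3.086, 0.01]
force: [0.2, 1.0, 0.7]
opening: 0.0007
t 20.45 pos [ 0.5064 -0.0043  0.1276] psi 1.913 phi 1.884 rho 65.1 tilt [-0.011  0.005 -1.   ] q1,q6 [-0.12 -2.03] F tool [-0.53  0.85 -0.72] open 0.001
```

```bash
python3 -m pendant '[{"translation":[0,6,0],"twist":[0,0,0],"grip":-1},{"translation":[0,10,0],"twist":[0,0,0],"grip":-1},{"translation":[0,10,0],"twist":[0,0,0],"grip":-1},{"translation":[0,0,-25],"twist":[0,0,0],"grip":-1},{"translation":[0,0,-30],"twist":[0,0,0],"grip":-1},{"translation":[0,0,-30],"twist":[0,0,0],"grip":-1},{"translation":[0,30,-10],"twist":[0,0,0],"grip":-1},{"translation":[0,40,0],"twist":[0,0,0],"grip":-1},{"translation":[0,40,0],"twist":[0,0,0],"grip":-1},{"translation":[0,40,0],"twist":[0,0,0],"grip":-1}]'
python3 -m pendant '[{"translation":[0,40,0],"twist":[0,0,0],"grip":-1},{"translation":[0,40,0],"twist":[0,0,0],"grip":-1},{"translation":[0,40,0],"twist":[0,0,0],"grip":-1},{"translation":[0,40,0],"twist":[0,0,0],"grip":-1},{"translation":[0,20,0],"twist":[0,0,0],"grip":-1},{"translation":[0,0,0],"twist":[0,0,0],"grip":-1},{"translation":[0,0,0],"twist":[0,0,0],"grip":-1},{"translation":[0,0,0],"twist":[0,0,0],"grip":-1},{"translation":[0,0,0],"twist":[0,0,0],"grip":-1},{"translation":[0,0,0],"twist":[0,0,0],"grip":-1}]'
python3 w.py
python3 - <<'E'
from h import *
snap('top','top6')
import os; os.system('python3 meas.py top6 2>&1|tail -5')
E
```

```text
t: 21.45
tool_pos: [0.4445, 0.1671, 0.2268]
orientation: [-0.51, 3.091, 0.008]
force: [0.9, 0.8, 0.1]
opening: 0.0003
t: 22.45
tool_pos: [0.3779, 0.3491, 0.228]
orientation: [-0.513, 3.088, 0.007]
force: [0.4, -1.2, -0.2]
opening: 0.0007
t 22.45 pos [0.3779 0.3491 0.228 ] psi 1.900 phi 1.914 rho 441.1 tilt [-0.012  0.003 -1.   ] q1,q6 [ 0.65 -1.25] F tool [ 0.05 -1.24  0.16] open 0.001
{'n': 2414, 'c': array([ 0.52735835, -0.06631602]), 'r': 0.05025215446949005, 'mean': array([ 0.52622646, -0.06540539], dtype=float32), 'ztop': np.float64(0.14240587963148854), 'mark': array([ 0.56116846, -0.07636211]), 'nred': np.int64(62), 'pnt': array([ 0.60984247, -0.08442626,  0.10330872]), 'npnt': 150}
mark ang -0.28882423920954065
pointer ang -0.21613088213089912 nut mod 2pi 6.210491950100945 min tip dist 0.06109132678601751
```

View pics/top6.png

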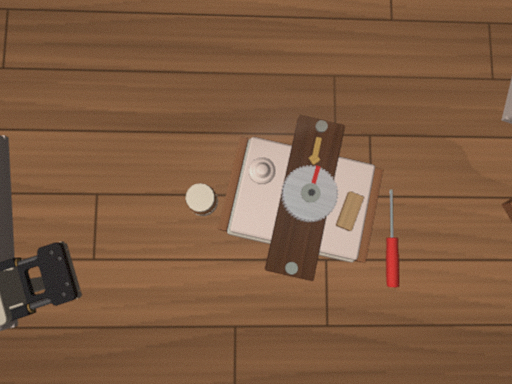

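The mark at (316,174) is in line with the pointer at (315,158). The nut reads 12.49 rad, the loose things haven't moved, and the arm is clear. I'll hand in.

```bash
python3 -c "
from plant import robot
print(robot.close_job())"
```

```text
the job is handed in; nothing more can be done
None
```

The nut is slackened and stopped with its red mark in line with the pointer at the second meeting, and the job is handed in at about 22.5 s of the 72 s allowed. I drove it with the shut fingertips against the rim in two anticlockwise sweeps of about 4 rad, reading 5–8 N of push at the checks between moves.

- **Nut position:** the last top picture puts the nut at about 12.49 rad, which is 0.07 rad short of the target. The finger's own travel gave about 12.50–12.52 rad.
- **Surroundings:** the rosette, wedge, screwdriver and jar look unmoved by eye at the same pixels in the first and last top pictures. I did not measure their positions in millimetres.
- **Arm:** it was clear of everything at hand-in.
- **Failed or disagreeing checks:**
    - One nut reading between sweeps failed because the arm hid the nut; I repeated it from a clear position.
    - Wrist-camera and top-camera angles for the mark differed by up to 0.06 rad.

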